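Take a bore depth with the inclined depth gauge and lock it

TASK

Take the depth of the bore with the leaning depth gauge: swing its clamp lever from locked to free, lower the probe by its knob gently until the tip rests on the bottom of the bore, then swing the lever fully back to locked with the tip still on the bottom, and let go.

Things in the scene. Friction and masses are not known exactly. Their poses are not given: they have to be found in the camera images.
- station: Depth gauge station, fixed, base 114 x 80 mm, 0.33 m high; place and yaw vary. Origin: in the base's underside, 5 mm before its centre; x points to its back (away from the robot), y to its left, z up. On a wedge: an aluminium block with a 16 mm bore and the probe over it. Bore and probe share one axis that leans 25 degrees forward: up the axis is (-0.423, 0, 0.906) in this frame.
- lamp (a point): Centre of the underside of a flat lamp, 62 mm (station x) by 88 mm (station y), that hangs over the knob at (-0.014, 0.014, 0.310) from the station's origin: a gripper must come from the front, along the leaning axis or near it, not from straight above.
- bore_mouth (a point): Centre of the bore's mouth in the top face of the 50 x 50 mm block, at (0.003, 0, 0.072) from the station's origin. z axis: up the leaning axis; y: the station's y; x: up and to the back. In these axes the aluminium guide housing fills x -14 to 14, y -31 to 13, z 24 to 46 mm.
- bore_floor (a point): Centre of the flat, rigid bottom of the bore, on the axis, 12 to 26 mm below the mouth (differs from start to start, never moves). Axes as bore_mouth.
- probe_tip (a point): Round lower end of the probe, an 8 mm steel rod that slides along the axis in the guide housing. Starts 4 to 14 mm above the bore's mouth. Axes as bore_mouth.
- probe_knob (a point): Centre of the probe's knurled dark steel knob, a cylinder of 23 mm diameter, 28 mm high along the axis; 96 mm above the probe tip, moves with it. With the tip on the bottom the knob's underside is still at least 10 mm above the guide housing. Axes as bore_mouth.
- probe (a joint): Slide of the probe, m: 0 = fully raised (tip 14 mm above the mouth), grows as the probe goes down; its travel of 0.046 ends beyond the deepest bore floor. Starts at 0 to 0.010. Lever free: it drags with about 3 N and stays where it is left. Lever locked: it is clamped.
- lever_grip (a point): Centre of the clamp lever's handle: a round black peg, 11 mm diameter, 34 mm long, standing parallel to the leaning axis. It swings about lever_pivot at 42 mm radius. Below the peg a flat steel bar, 9 mm wide and 5 mm thick, its top 24 mm below this point, runs to the pivot just above the guide housing. Axes as bore_mouth, turned about z by the joint value.
- lever_pivot (a point): Point on the lever's turning axis (parallel to the leaning axis), level with lever_grip: at (0, -17, 76) mm in the axes of bore_mouth. Axes as bore_mouth.
- lock (a joint): Clamp lever, rad, turning about z of lever_pivot. 0 = free, lever points to (-0.87, -0.5) in x, y of lever_pivot (front, a little right); 1.134 = locked, at its stop, points to (0.09, -1) (right). Starts locked, 1.06 to 1.13. It grips the probe from about 0.5, is stiffest at 0.7 to 1.0 (up to about 8 N at the handle), and closes over centre at 1.0; left short of that it can spring back.

How it is judged:
On the way, in this order (a step that is already met when the one before it is completed fails the run):
1. the clamp lever is swung free (lever joint below 0.35 rad) (value of joint lock below 0.35 rad), for 0.1 s.
2. with the lever still free, the probe tip rests on the bottom of the bore (within 2 mm) (distance between probe_tip and bore_floor below 0.002 m and value of joint lock below 0.35 rad), for 0.2 s.
At the end, for the whole second after the job is handed in: The probe tip rests on the bottom of the bore (within 2 mm), the clamp lever is locked (joint above 1.0 rad, its stop being 1.134), and the probe is at rest (distance between probe_tip and bore_floor below 0.002 m and value of joint lock above 1 rad and velocity of joint probe between -0.005 and 0.005 m/s); the robot touches nothing.
It fails at once if the probe is rammed into the bottom of the bore (more than 40 N) (contact force between probe and bore_plug above 40 N).
It also fails if it takes over 64 s, if anything falls off the work surface, if the arm or the gripper's body presses on something with over 40 N, if the wrist force passes 120 N, or if a joint passes its speed limit or range.

ROBOT

A 7-joint arm with a two-finger parallel gripper is mounted at the origin on a cart in front of the work surface, level with it; the furniture and walls round the work are solid. World frame = base frame: x ahead of the robot, y to its left, z up, the work surface at z = 0. Lengths are in m, angles in rad, forces in N, time in s.
With the tool pointing down it reaches from about 0.4 to 0.9 m from the base axis. Payload 5.5 kg.
Tool frame: the origin (TCP) lies at the centre of the arm's flange, where the gripper is bolted on; the fingertips stand 173 mm ahead of it and the grasp point (between the pads) lies 155 mm ahead of it; z points along the fingers, y is the line along which they close (so a half turn about z gives the same grasp; the last joint's range is limited). The gripper opens to 85 mm and grips with 20 to 120 N. Pads are 22 mm wide; open, the fingers measure 114 mm over their backs; the gripper's body (76 mm by 85 mm) begins 54 mm behind the grasp point. The pads swing forward as they close: fully open they stand 13 mm farther back than shut.
Start: joints at [-0.838, 0.501, -0.427, 1.55, 0.221, 1.138, -0.21], TCP at [0.294, 0.58, 0.405] pointing down, gripper open.
Joint ranges: [-2.88, 2.88], [-0.31, 2.03], [-1.54, 1.56], [0.2, 2.42], [-1.41, 4.55], [0.19, 2.02], [-2.57, 2.57]. Speed limits (rad/s): [2.57, 2.57, 3.14, 3.14, 3.14, 3.14, 3.14].

INTERFACE

Orientations are given as a 3x3 rotation matrix whose columns are the frame's x, y, z axes.
In Python, from rig import read_state, snapshot, camera_params, close_job, spot_in, masks_of gives the robot as it stands.
- The arm moves only by the tool play_rows, never from a script. Its argument "moves" is a list of rows, each an object of numbers: "x", "y", "z": the shift along the world's x, y, z in mm; "wx", "wy", "wz": the turn, a rotation vector about the world's x, y, z in degrees; "hand": the closure, from 0 (fully open) to 1 (shut). A call has 1 to 20 rows; each row shifts and turns the commanded pose from where the row before left it; what a row does not reach is not made up. A row lasts 1/8 s, in which the tool goes at most 62.5 mm and 10.7 degrees, less where a joint would pass 70% of its speed; a pose out of reach is approached as far as the arm can. A call is refused whole if a number of a shift passes 62.5 or a number of a turn 10.7, either way. A call with a gripper value outside its range is refused whole. The fingers move at their own pace and stop on an object; "force" is the grip in N (left out, the last holds). Time passes only in rows, so rows that do not move let the fingers close. It gives the time, the measured TCP pose, the force, the opening and the grip force at its end, in the units of the state.
- read_state(): the state, without advancing time (a new reading comes with each control period).
- snapshot(name): name is "scene" or "side" or "wrist"; returns (picture, depth): 480x640x3 uint8, blue, green, red; 480x640 float32, m along the optical axis (not along the pixel's ray), 0 where there is no reading.
- camera_params(name): a dict with "mtx" (3x3 intrinsics, pixels), "k1" (the pictures are not rectified: a ray, as slopes to the right and down, at radius r is drawn at 1 + k1 r^2 times it, then the intrinsics apply), "R" (3x3) and "t" (3): a world point X has camera coordinates R X + t; the wrist camera has in their place "tool_from_camera" (4x4, takes a point from camera to tool coordinates, whose origin is the TCP and whose axes are the flange's). Camera axes: x right, y down, z forward; pixel columns grow to the right and rows downward; lengths in m; the calibration is good to about 2 mm. A picture is of the moment at which its call begins: read the wrist's pose just before it. camera_params takes no time and is no camera call.
- close_job(): hands the job in; it is judged then, once.
Trained networks look in the newest picture that a camera, given by its name, has taken for a name from the list of things; names that differ only in an ending like _2 or _b are one class to them, and where a whole thing is asked for, a point or a joint stands for the part that bears it (a point fixed in the world has none). Each returns a list of dicts, best first, with "conf" (0 to 1); they miss things now and then, are a little off and sometimes report something else, mostly with a low value. They report only what shows in the picture. A call takes as long as a camera call.
- spot_in(camera, thing): "box" ([left, top, right, bottom] in pixels, round what is visible of it).
- masks_of(camera, thing): "mask" (480x640 bool, what is visible of it) and "box" ([left, top, right, bottom] in pixels, round what is visible of it).
The state is a dict: "t": time; "q": joint angles; "joint_velocities": joint speeds; "joint_efforts": joint torques, N m; "tool_pos": TCP position; "eef_rot": TCP orientation; "wrist_force": force on the tool from outside, world axes, zero at the start; "wrist_torque": the same for the moment, N m; "opening": finger opening in m; "finger_force": force on a finger pad.
Only numpy, scipy, OpenCV 4.12 (cv2) and the standard library are available. Lean on these libraries where they do the work, as an engineer would, in place of code of your own. Each camera call takes 0.05 s, during which the arm holds its last target. There are 200 camera calls.

## Working session

There is one attempt and no reset: what is moved stays moved. The work goes in short steps, Python scripts to look and compute and a tool call to move; the robot and the scene stay as the last step left them, time stands still between calls to the robot, and variables do not carry over. Pictures are saved under pics/ and viewed, at most 10 in all, crops included, and the job is handed in when it is done.

Besides the shell and the picture viewer there is one more tool, called after "Emit:" by a JSON object that holds its "api" and its "payload". play_rows: Moves the arm, as the interface text tells. Its arguments: {"type":"object","properties":{"moves":{"type":"array"},"force":{"type":"number"}},"required":["moves"]}

```bash
ls; mkdir -p pics; cat > h.py <<'E'
import numpy as np, cv2
from rig import *
def ray_pts(cam,us,vs,ds,st=None):
    p=camera_params(cam); K=np.array(p["mtx"]);k1=p["k1"]
    x=(us-K[0,2])/K[0,0]; y=(vs-K[1,2])/K[1,1]; rd=np.hypot(x,y); r=rd.copy()
    for _ in range(20): r=rd/(1+k1*r*r)
    s=1/(1+k1*r*r); P=np.stack([x*s*ds,y*s*ds,ds],-1)
    if "R" in p: return (P-np.array(p["t"]))@np.array(p["R"])
    T=np.array(p["tool_from_camera"]); Q=P@T[:3,:3].T+T[:3,3]
    return Q@np.array(st["eef_rot"]).T+np.array(st["tool_pos"])
def mask_pts(cam,m,d,st=None):
    m=m&(d>0); v,u=np.nonzero(m); return ray_pts(cam,u.astype(float),v.astype(float),d[v,u],st)
def proj(cam,X,st=None):
    p=camera_params(cam);K=np.array(p["mtx"]);X=np.atleast_2d(X)
    if "R" in p: C=X@np.array(p["R"]).T+np.array(p["t"])
    else:
        T=np.array(p["tool_from_camera"]); Q=(X-np.array(st["tool_pos"]))@np.array(st["eef_rot"]); C=(Q-T[:3,3])@T[:3,:3]
    s=C[:,:2]/C[:,2:]; s=s*(1+p["k1"]*(s**2).sum(1,keepdims=True))
    return s@K[:2,:2].T+K[:2,2]
E
cat > a.py <<'E'
from h import *
ims=[]
for c in ["scene","side"]:
    im,d=snapshot(c); np.save(f"{c}_d.npy",d); cv2.imwrite(f"{c}.png",im)
    p=camera_params(c); print(c,"campos",-np.array(p["R"]).T@np.array(p["t"]))
    for n in ["station","probe_knob","lever_grip","probe_tip"]:
        r=masks_of(c,n)
        for q in r[:2]:
            P=mask_pts(c,q["mask"],d); print(n,round(q["conf"],2),np.round(q["box"]),len(P),np.round(np.median(P,0),3) if len(P) else "")
        if r: np.save(f"{c}_{n}.npy",r[0]["mask"])
    ims.append(im)
cv2.imwrite("pics/a.png",cv2.resize(np.hstack(ims),(800,300)))
print(read_state())
E
python3 a.py
```

```text
pics
scene campos [ 0.13644652 -0.37662286  0.78568416]
station 0.71 [392. 209. 467. 374.] 4878 [ 0.595 -0.143  0.125]
probe_knob 0.65 [406. 298. 426. 315.] 246 [ 0.565 -0.136  0.176]
lever_grip 0.48 [423. 316. 442. 344.] 208 [ 0.58  -0.171  0.122]
probe_tip 0.64 [410. 296. 424. 320.] 245 [ 0.565 -0.136  0.176]
side campos [ 0.17473511 -0.5997991   0.74675913]
station 0.68 [390. 213. 482. 422.] 8790 [ 0.603 -0.147  0.118]
probe_knob 0.59 [403. 319. 427. 359.] 464 [ 0.567 -0.14   0.17 ]
lever_grip 0.54 [426. 357. 446. 392.] 292 [ 0.573 -0.194  0.127]
probe_tip 0.82 [402. 322. 430. 357.] 471 [ 0.567 -0.14   0.17 ]
{'t': 0.5, 'q': array([-0.83778745,  0.50091338, -0.42697322,  1.55044776,  0.22079331,
        1.13831053, -0.21030765]), 'joint_velocities': array([ 1.12911018e-05, -3.07713293e-03, -9.16792574e-04, -1.90298921e-03,
       -6.04383428e-04,  2.10163030e-04,  7.76726263e-04]), 'joint_efforts': array([ 3.29132999e-03, -5.68836308e+01, -5.80269232e+00, -2.81054860e+01,
        1.27381721e-02,  3.27233189e-03,  1.15775208e-05]), 'tool_pos': array([0.29423831, 0.57956408, 0.40467898]), 'eef_rot': array([[-8.91656910e-01,  4.52711777e-01, -4.87283233e-05],
       [ 4.52711779e-01,  8.91656909e-01, -4.04404295e-05],
       [ 2.51410875e-05, -5.81188743e-05, -9.99999998e-01]]), 'wrist_force': array([-0.39392135,  0.11848764,  0.98783812]), 'wrist_torque': array([0.03130302, 0.00146885, 0.01727116]), 'finger_force': 0.0, 'opening': 0.08513072724023645}
```

```bash
python3 - <<'E'
import cv2,numpy as np
a=cv2.imread("scene.png")[195:395,330:530];b=cv2.imread("side.png")[205:435,330:530]
a=cv2.resize(a,(400,400),interpolation=2);b=cv2.resize(b,(400,460),interpolation=2)
a=np.vstack([a,np.zeros((60,400,3),np.uint8)])
cv2.imwrite("pics/b.png",np.hstack([a,b]))
E
```

```text
(no output)
```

View pics/b.png

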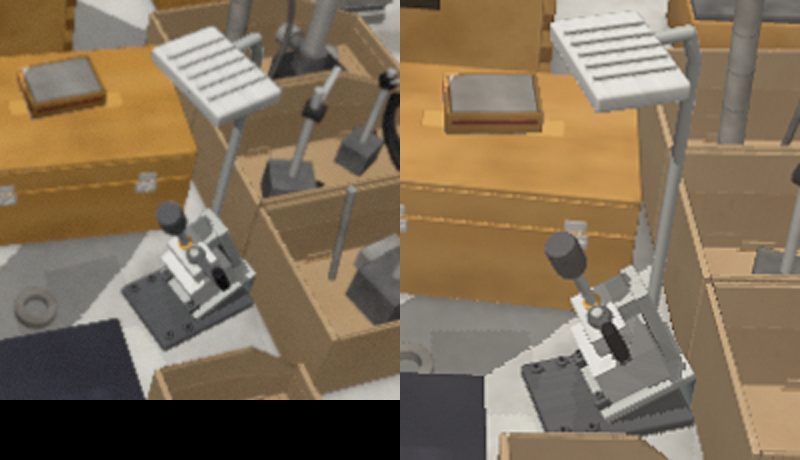

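View pics/a.png

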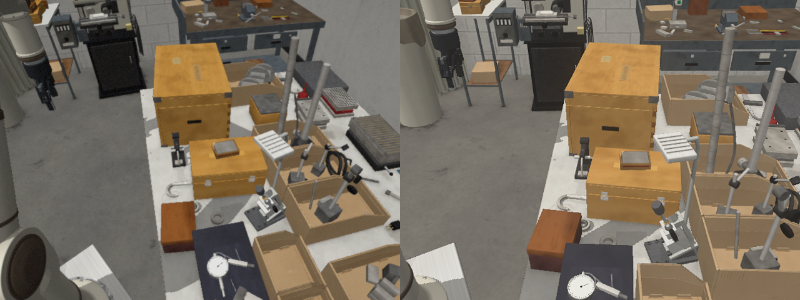

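```bash
python3 - <<'E'
from h import *
out={}
for c in ["scene","side"]:
    d=np.load(f"{c}_d.npy"); m=np.load(f"{c}_station.npy").astype(np.uint8)
    box=cv2.dilate(m,np.ones((15,15)))>0
    P=mask_pts(c,box,d)
    M=mask_pts(c,m>0,d)
    h,e=np.histogram(M[:,2],np.arange(0,.35,.01)); print(c,h)
    hi=P[(P[:,2]>.305)&(P[:,2]<.36)&(np.hypot(P[:,0]-.58,P[:,1]+.14)<.12)]
    print("lamp",len(hi),cv2.minAreaRect((hi[:,:2]*1000).astype(np.float32)),np.median(hi[:,2]))
    lo=M[(M[:,2]>.004)&(M[:,2]<.03)]
    print("base",len(lo),cv2.minAreaRect((lo[:,:2]*1000).astype(np.float32)),np.percentile(lo[:,2],[10,50,90]))
    for n in["probe_knob","lever_grip"]:
        q=mask_pts(c,np.load(f"{c}_{n}.npy"),d); print(n,np.percentile(q,[5,50,95],axis=0).round(3).tolist())
E
```

```text
scene [  92  972  128  137  107   98  203   43   68   46   95  274  274   59
   27   64   53  108   71   18   20   16   12    0    0    0    0    0
    7   28   24  182 1648    0]
lamp 1893 ((613.1454467773438, -131.97518920898438), (88.07611083984375, 98.68202209472656), 72.7841796875) 0.32511269753413674
base 1191 ((766.0028686523438, -94.70301818847656), (458.74725341796875, 123.78702545166016), 18.126981735229492) [0.01038827 0.01274869 0.02120331]
probe_knob [[0.555, -0.143, 0.119], [0.565, -0.136, 0.176], [0.589, -0.122, 0.183]]
lever_grip [[0.56, -0.198, 0.109], [0.58, -0.171, 0.122], [0.595, -0.149, 0.154]]
side [ 249 1575  230  264  320  302  391  220  162  103  235  457  411  122
  102  128  125  226   85   36   36   45   36   44   43   44   25   18
   44   42   50  355 2205   11]
lamp 2612 ((615.0090942382812, -132.31460571289062), (90.73681640625, 99.07453155517578), 73.83771514892578) 0.3255885859676643
base 1974 ((771.300537109375, 41.407135009765625), (589.9583740234375, 134.5669708251953), 49.7582893371582) [0.0102911  0.01276313 0.02191693]
probe_knob [[0.556, -0.145, 0.122], [0.567, -0.14, 0.17], [0.589, -0.125, 0.181]]
lever_grip [[0.559, -0.201, 0.114], [0.573, -0.194, 0.127], [0.592, -0.153, 0.154]]
```

```bash
cat > fit.py <<'E'
from h import *
from scipy.optimize import least_squares
a=np.radians(25); Rl=np.array([[np.cos(a),0,-np.sin(a)],[0,1,0],[np.sin(a),0,np.cos(a)]])
BM=np.array([.003,0,.072])
def sbox(P,lo,hi):
    lo,hi=np.array(lo),np.array(hi); q=abs(P-(lo+hi)/2)-(hi-lo)/2
    return np.linalg.norm(np.maximum(q,0),axis=1)+np.minimum(q.max(1),0)
def scyl(P,c,r,h):
    q=np.stack([np.hypot(P[:,0]-c[0],P[:,1]-c[1])-r,abs(P[:,2]-c[2])-h/2],1)
    return np.linalg.norm(np.maximum(q,0),axis=1)+np.minimum(q.max(1),0)
def leverdir(l):
    b=np.arctan2(-.5,-.866)+l; return np.array([np.cos(b),np.sin(b)])
def sdf(P,p):
    x,y,yaw,tip,lock=p; c,s=np.cos(yaw),np.sin(yaw)
    S=(P-[x,y,0])@np.array([[c,-s,0],[s,c,0],[0,0,1]])
    L=(S-BM)@Rl
    lv=leverdir(lock)*.042+[0,-.017]
    D=[sbox(S,[-.045,-.03,.31],[.017,.058,.3255]),sbox(S,[-.052,-.04,0],[.062,.04,.0125]),
       sbox(L,[-.025,-.025,-.04],[.025,.025,0]),sbox(L,[-.014,-.031,.024],[.014,.013,.046]),
       scyl(L,[0,0,tip+.096],.0115,.028),scyl(L,[lv[0],lv[1],.076],.0055,.034),scyl(L,[0,0,tip+.05],.004,.1)]
    return np.min(D,0)
if __name__=="__main__":
    Ps=[]
    for c in["scene","side"]:
        d=np.load(f"{c}_d.npy"); m=np.load(f"{c}_station.npy")
        for n in["probe_knob","lever_grip"]: m=m|np.load(f"{c}_{n}.npy")
        P=mask_pts(c,m,d); P=P[(P[:,2]>.006)&(np.hypot(P[:,0]-.6,P[:,1]+.14)<.13)]; Ps.append(P)
    for nm,P in[("scene",Ps[0]),("side",Ps[1]),("both",np.vstack(Ps))]:
        best=None
        for yaw in np.radians([-40,-20,-10,0,15,30]):
            for f in (1,):
                r=least_squares(lambda p:sdf(P,p),[.6,-.15,yaw,.009,1.1],loss="cauchy",f_scale=.002)
                if best is None or r.cost<best.cost: best=r
        p=best.x; print(nm,p.round(4),np.degrees(p[2]),best.cost/len(P),(abs(sdf(P,p))<.003).mean())
    np.save("pose.npy",p)
E
python3 fit.py
```

```text
scene [ 0.6084 -0.1436 -0.2887  0.0086  7.4094] -16.542856364820413 2.2391296363906065e-06 0.7445718967636215
side [ 0.6089 -0.1448 -0.2837  0.0078  1.1102] -16.254852043419817 2.9507512482606913e-06 0.6850264239577216
both [ 0.6086 -0.1445 -0.2865  0.0082  7.4044] -16.415819993444558 2.7048943730608775e-06 0.7053071583190267
```

```bash
cat > plan.py <<'E'
from fit import *
from scipy.spatial.transform import Rotation as Ro
p=np.load("pose.npy"); c,s=np.cos(p[2]),np.sin(p[2]); Rs=np.array([[c,-s,0],[s,c,0],[0,0,1]]); RL=Rs@Rl
def L2w(L): return Rs@(BM+Rl@np.array(L))+[p[0],p[1],0]
def w2L(X): return ((np.array(X)-[p[0],p[1],0])@Rs-BM)@Rl
t=np.radians(35); zt=np.array([np.sin(t),0,-np.cos(t)]); yt=np.array([0,1.,0]); 
Rt=Rs@np.stack([np.cross(yt,zt),yt,zt],1)
def tcp(L): return L2w(L)-.155*Rt[:,2]
def peg(l,z=.084): return np.r_[leverdir(l)*.042+[0,-.017],z]
def show(st):
    R=np.array(st["eef_rot"]); g=np.array(st["tool_pos"])+.155*R[:,2]
    print("t",st["t"],"tcp",np.round(st["tool_pos"],4),"grasp L mm",(w2L(g)*1000).round(1),"F_L",(RL.T@st["wrist_force"]).round(1),"open",round(st["opening"],4),"rot err deg",np.degrees(Ro.from_matrix(Rt@R.T).as_rotvec()).round(2))
E
python3 - <<'E'
from plan import *
st=read_state(); show(st)
up=RL[:,2]; print("axis up",up.round(3),"tool back",(-Rt[:,2]).round(3),"Lx",RL[:,0].round(3),"Ly",RL[:,1].round(3))
for n,L in[("peg1.12",peg(1.12)),("peg+60",peg(1.12,.144)),("knob",[0,0,.112]),("knob+60",[0,0,.172])]: print(n,tcp(L).round(4))
t0=tcp(peg(1.12))
for l in np.arange(1.12,-.01,-.16): print(round(l,2),((tcp(peg(l))-t0)*1000).round(1))
d=np.vstack([mask_pts(q,np.load(q+"_d.npy")>0,np.load(q+"_d.npy")) for q in("scene","side")])
print("height grid cm rows x .2..0.8 cols y .7..-.4")
for x in np.arange(.2,.8,.1): print(round(x,1),[int(100*d[(abs(d[:,0]-x)<.05)&(abs(d[:,1]-y)<.05)][:,2].max(initial=-1)) for y in np.arange(.7,-.45,-.1)])
E
```

```text
t 0.5 tcp [0.2942 0.5796 0.4047] grasp L mm [-386.4  605.7  376.2] F_L [0.  0.  1.1] open 0.0851 rot err deg [-12.94 -32.57  10.17]
axis up [-0.405  0.119  0.906] tool back [-0.55   0.162  0.819] Lx [ 0.869 -0.256  0.423] Ly [0.283 0.959 0.   ]
peg1.12 [ 0.4782 -0.1675  0.2764]
peg+60 [ 0.4538 -0.1603  0.3308]
knob [ 0.4808 -0.1068  0.3005]
knob+60 [ 0.4565 -0.0997  0.3549]
1.12 [0. 0. 0.]
0.96 [-5.8  1.8 -2.8]
0.8 [-11.3   4.5  -5.6]
0.64 [-16.2   8.2  -8.3]
0.48 [-20.4  12.8 -10.8]
0.32 [-24.   18.  -13.1]
0.16 [-26.6  23.9 -15.1]
0.0 [-28.4  30.1 -16.7]
height grid cm rows x .2..0.8 cols y .7..-.4
0.2 [-84, -84, 30, -84, -84, 0, 0, 0, 0, 0, -100, -100]
0.3 [-84, 57, 60, 61, -84, -84, 7, 8, 9, 10, 10, -100]
0.4 [-84, -84, -84, -84, 0, 1, 8, 8, 9, 11, 11, 11]
0.5 [-84, -84, 0, 0, 1, 9, 13, 13, 8, 11, 11, 11]
0.6 [-84, 0, 24, 24, 24, 13, 15, 15, 33, 33, 11, 11]
0.7 [0, 24, 24, 24, 24, 24, 15, 15, 32, 16, 30, 11]
0.8 [24, 24, 25, 25, 24, 24, 13, 48, 18, 16, 25, 11]
```

Emit:
{"api": "play_rows", "payload": {"moves": [{"x": 9, "y": -40, "z": -2, "wx": -0.81, "wy": -2.04, "wz": 0.64, "hand": 0.5}, {"x": 9, "y": -40, "z": -2, "wx": -0.81, "wy": -2.04, "wz": 0.64, "hand": 0.5}, {"x": 9, "y": -40, "z": -2, "wx": -0.81, "wy": -2.04, "wz": 0.64, "hand": 0.5}, {"x": 9, "y": -40, "z": -2, "wx": -0.81, "wy": -2.04, "wz": 0.64, "hand": 0.5}, {"x": 9, "y": -40, "z": -2, "wx": -0.81, "wy": -2.04, "wz": 0.64, "hand": 0.5}, {"x": 9, "y": -40, "z": -2, "wx": -0.81, "wy": -2.04, "wz": 0.64, "hand": 0.5}, {"x": 9, "y": -40, "z": -2, "wx": -0.81, "wy": -2.04, "wz": 0.64, "hand": 0.5}, {"x": 9, "y": -40, "z": -2, "wx": -0.81, "wy": -2.04, "wz": 0.64, "hand": 0.5}, {"x": 9, "y": -40, "z": -2, "wx": -0.81, "wy": -2.04, "wz": 0.64, "hand": 0.5}, {"x": 9, "y": -40, "z": -2, "wx": -0.81, "wy": -2.04, "wz": 0.64, "hand": 0.5}, {"x": 9, "y": -40, "z": -2, "wx": -0.81, "wy": -2.04, "wz": 0.64, "hand": 0.5}, {"x": 9, "y": -40, "z": -2, "wx": -0.81, "wy": -2.04, "wz": 0.64, "hand": 0.5}, {"x": 9, "y": -40, "z": -2, "wx": -0.81, "wy": -2.04, "wz": 0.64, "hand": 0.5}, {"x": 9, "y": -40, "z": -2, "wx": -0.81, "wy": -2.04, "wz": 0.64, "hand": 0.5}, {"x": 9, "y": -40, "z": -2, "wx": -0.81, "wy": -2.04, "wz": 0.64, "hand": 0.5}, {"x": 9, "y": -40, "z": -2, "wx": -0.81, "wy": -2.04, "wz": 0.64, "hand": 0.5}, {"y": -40}, {"y": -20}, {}], "force": 50}}

```text
invalid input at $.moves[16]: expected keys x, y, z, wx, wy, wz, hand
```

```bash
cat > w.py <<'E'
from plan import *
st=read_state(); show(st); print("q",np.round(st["q"],2)); print("to peg+60",((tcp(peg(1.12,.144))-st["tool_pos"])*1000).round(1))
im,d=snapshot("wrist"); np.save("w_d.npy",d)
for n in["lever_grip","probe_knob"]:
    r=masks_of("wrist",n)
    for q in r[:2]:
        P=w2L(mask_pts("wrist",q["mask"],d,st)); print(n,round(q["conf"],2),np.round(q["box"]),(np.percentile(P,[5,50,95],axis=0)*1000).round(1).tolist())
for L in(peg(1.12,.093),[0,0,.118],peg(1.12,.059)):
    u=proj("wrist",L2w(L),st)[0]; print(u.round()); cv2.circle(im,tuple(int(v) for v in u),4,(0,0,255),1)
cv2.imwrite("pics/w.png",im)
E
python3 w.py
```

```text
t 0.5 tcp [0.2942 0.5796 0.4047] grasp L mm [-386.4  605.7  376.2] F_L [0.  0.  1.1] open 0.0851 rot err deg [-12.94 -32.57  10.17]
q [-0.84  0.5  -0.43  1.55  0.22  1.14 -0.21]
to peg+60 [ 159.6 -739.9  -73.9]
[-137.  692.]
[-122.  710.]
[-107.  666.]
```

View pics/w.png

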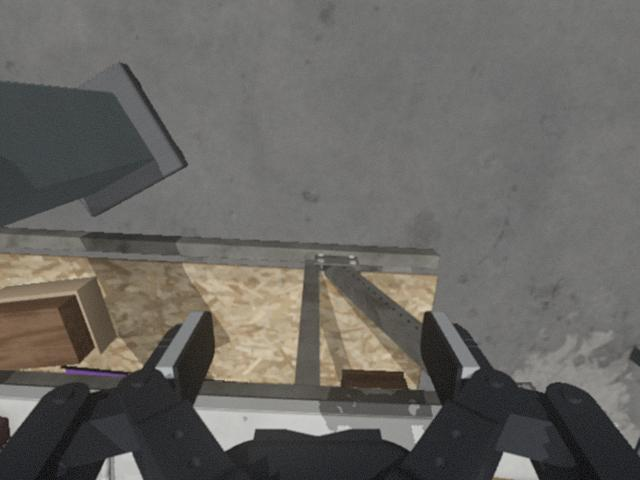

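The wrist view is still at the start pose: it shows floor and the table edge, with the fingers at the bottom. The call was refused because every row needs all the keys, so I'm resending it.

Emit:
{"api": "play_rows", "payload": {"moves": [{"x": 9, "y": -40, "z": -2, "wx": -0.81, "wy": -2.04, "wz": 0.64, "hand": 0.5}, {"x": 9, "y": -40, "z": -2, "wx": -0.81, "wy": -2.04, "wz": 0.64, "hand": 0.5}, {"x": 9, "y": -40, "z": -2, "wx": -0.81, "wy": -2.04, "wz": 0.64, "hand": 0.5}, {"x": 9, "y": -40, "z": -2, "wx": -0.81, "wy": -2.04, "wz": 0.64, "hand": 0.5}, {"x": 9, "y": -40, "z": -2, "wx": -0.81, "wy": -2.04, "wz": 0.64, "hand": 0.5}, {"x": 9, "y": -40, "z": -2, "wx": -0.81, "wy": -2.04, "wz": 0.64, "hand": 0.5}, {"x": 9, "y": -40, "z": -2, "wx": -0.81, "wy": -2.04, "wz": 0.64, "hand": 0.5}, {"x": 9, "y": -40, "z": -2, "wx": -0.81, "wy": -2.04, "wz": 0.64, "hand": 0.5}, {"x": 9, "y": -40, "z": -2, "wx": -0.81, "wy": -2.04, "wz": 0.64, "hand": 0.5}, {"x": 9, "y": -40, "z": -2, "wx": -0.81, "wy": -2.04, "wz": 0.64, "hand": 0.5}, {"x": 9, "y": -40, "z": -2, "wx": -0.81, "wy": -2.04, "wz": 0.64, "hand": 0.5}, {"x": 9, "y": -40, "z": -2, "wx": -0.81, "wy": -2.04, "wz": 0.64, "hand": 0.5}, {"x": 9, "y": -40, "z": -2, "wx": -0.81, "wy": -2.04, "wz": 0.64, "hand": 0.5}, {"x": 9, "y": -40, "z": -2, "wx": -0.81, "wy": -2.04, "wz": 0.64, "hand": 0.5}, {"x": 9, "y": -40, "z": -2, "wx": -0.81, "wy": -2.04, "wz": 0.64, "hand": 0.5}, {"x": 9, "y": -40, "z": -2, "wx": -0.81, "wy": -2.04, "wz": 0.64, "hand": 0.5}, {"x": 0, "y": -40, "z": 0, "wx": 0, "wy": 0, "wz": 0, "hand": 0.5}, {"x": 0, "y": -40, "z": 0, "wx": 0, "wy": 0, "wz": 0, "hand": 0.5}, {"x": 0, "y": -17, "z": 0, "wx": 0, "wy": 0, "wz": 0, "hand": 0.5}, {"x": 0, "y": 0, "z": 0, "wx": 0, "wy": 0, "wz": 0, "hand": 0.5}], "force": 50}}

```text
t: 3.15
tool_pos: [0.4382, -0.1398, 0.3724]
eef_rot: [[-0.787, 0.284, 0.548], [0.234, 0.959, -0.161], [-0.571, 0.002, -0.821]]
wrist_force: [0.1, 0.2, 0.3]
opening: 0.0428
finger_force: 0.0
```

```bash
python3 w.py
```

```text
t 3.15 tcp [ 0.4382 -0.1398  0.3724] grasp L mm [  1.4 -43.6 190.4] F_L [0.2 0.3 0.2] open 0.0428 rot err deg [-0.14 -0.16  0.06]
q [0.02 0.02 0.23 2.32 0.1  0.2  1.43]
to peg+60 [ 15.6 -20.4 -41.7]
lever_grip 0.93 [284. 187. 371. 229.] [[-7.0, -60.4, 48.4], [-1.5, -37.8, 52.1], [5.8, -10.9, 88.0]]
probe_knob 0.77 [369. 191. 416. 260.] [[-12.7, -9.5, 64.7], [-5.4, -0.5, 116.5], [6.2, 9.2, 118.2]]
[292. 230.]
[392. 246.]
[295. 209.]
```

View pics/w.png

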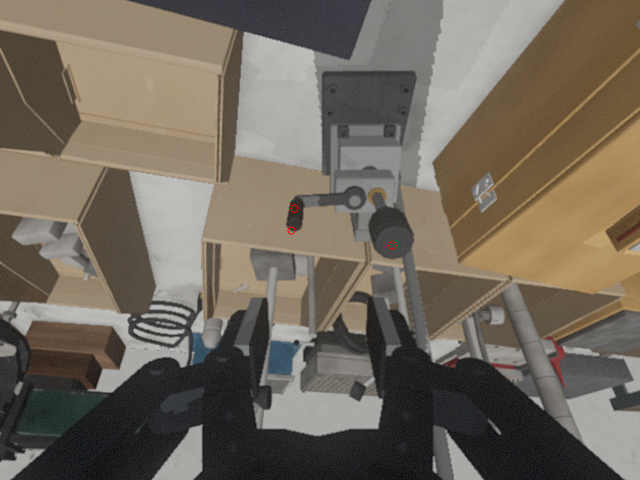

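The view shows the peg at about (294, 215) and the knob at about (392, 235). My model projections land on both, so the fitted pose is good. Joint 6 is close to its limit, so I'll reduce the tilt to 28° before approaching.

```bash
sed -i 's/radians(35)/radians(28)/' plan.py; python3 - <<'E'
from plan import *
st=read_state(); show(st)
for z in(.16,.13,.084): print(z,((tcp(peg(1.12,z))-st["tool_pos"])*1000).round(1))
E
```

```text
t 3.3 tcp [ 0.4384 -0.1379  0.3722] grasp L mm [  0.8 -41.3 190.3] F_L [ 0.6  0.8 -0.8] open 0.0426 rot err deg [ 1.85  6.52 -0.19]
0.16 [ 24.4 -25.  -17. ]
0.13 [ 36.6 -28.6 -44.2]
0.084 [ 55.2 -34.1 -85.9]
```

Emit:
{"api": "play_rows", "payload": {"moves": [{"x": 6, "y": -6, "z": 0, "wx": 0.5, "wy": 1.65, "wz": 0, "hand": 0.5}, {"x": 6, "y": -6, "z": 0, "wx": 0.5, "wy": 1.65, "wz": 0, "hand": 0.5}, {"x": 6, "y": -6, "z": 0, "wx": 0.5, "wy": 1.65, "wz": 0, "hand": 0.5}, {"x": 6, "y": -7, "z": 0, "wx": 0.5, "wy": 1.65, "wz": 0, "hand": 0.5}, {"x": 0, "y": 0, "z": -8, "wx": 0, "wy": 0, "wz": 0, "hand": 0.5}, {"x": 0, "y": 0, "z": -9, "wx": 0, "wy": 0, "wz": 0, "hand": 0.5}, {"x": 0, "y": 0, "z": 0, "wx": 0, "wy": 0, "wz": 0, "hand": 0.5}, {"x": 0, "y": 0, "z": 0, "wx": 0, "wy": 0, "wz": 0, "hand": 0.5}]}}

```text
t: 4.3
tool_pos: [0.4622, -0.1635, 0.3549]
eef_rot: [[-0.848, 0.28, 0.449], [0.249, 0.96, -0.129], [-0.467, 0.002, -0.884]]
wrist_force: [0.4, 0.2, -0.0]
opening: 0.0428
finger_force: 0.0
```

```bash
cat > s.py <<'E'
from plan import *
import sys
st=read_state(); show(st); print("q",np.round(st["q"],2))
for a in sys.argv[1:]:
    print(a,((tcp(np.array(eval(a)))-st["tool_pos"])*1000).round(1))
E
python3 s.py "peg(1.12,.13)" "peg(1.12)"
```

```text
t 4.3 tcp [ 0.4622 -0.1635  0.3549] grasp L mm [  2.2 -59.1 160. ] F_L [ 0.3  0.3 -0.2] open 0.0428 rot err deg [-0.16 -0.1  -0.13]
q [ 0.09  0.13  0.21  2.22 -0.11  0.31  1.67]
peg(1.12,.13) [ 12.8  -3.  -27. ]
peg(1.12) [ 31.5  -8.5 -68.7]
```

Emit:
{"api": "play_rows", "payload": {"moves": [{"x": 4, "y": -1, "z": -9, "wx": 0, "wy": 0, "wz": 0, "hand": 0.5}, {"x": 4, "y": -1, "z": -9, "wx": 0, "wy": 0, "wz": 0, "hand": 0.5}, {"x": 4.5, "y": -1, "z": -9, "wx": 0, "wy": 0, "wz": 0, "hand": 0.5}, {"x": 4, "y": -1, "z": -9, "wx": 0, "wy": 0, "wz": 0, "hand": 0.5}, {"x": 0, "y": 0, "z": 0, "wx": 0, "wy": 0, "wz": 0, "hand": 0.5}]}}

```text
t: 4.92
tool_pos: [0.4788, -0.1678, 0.318]
eef_rot: [[-0.849, 0.281, 0.448], [0.249, 0.96, -0.129], [-0.466, 0.002, -0.885]]
wrist_force: [-0.2, -0.5, 0.1]
opening: 0.0426
finger_force: 0.0
```

```bash
python3 s.py "peg(1.12)"; sed -i 's#pics/w.png#pics/w2.png#' w.py; python3 w.py
```

```text
t 4.925 tcp [ 0.4788 -0.1678  0.318 ] grasp L mm [  1.8 -58.6 119.3] F_L [ 0.  -0.5  0.1] open 0.0426 rot err deg [-0.18 -0.19 -0.11]
q [ 0.14  0.23  0.17  2.21 -0.18  0.23  1.74]
peg(1.12) [ 14.9  -4.2 -31.7]
t 4.925 tcp [ 0.4788 -0.1678  0.318 ] grasp L mm [  1.8 -58.6 119.3] F_L [ 0.  -0.5  0.1] open 0.0426 rot err deg [-0.18 -0.19 -0.11]
q [ 0.14  0.23  0.17  2.21 -0.18  0.23  1.74]
to peg+60 [-9.5  2.9 22.6]
lever_grip 0.77 [306. 243. 411. 304.] [[-7.4, -61.3, 49.3], [-2.0, -42.1, 52.3], [4.4, -11.1, 87.9]]
lever_grip 0.54 [415. 252. 492. 353.] [[-13.1, -10.7, 65.0], [-5.5, -2.0, 114.5], [5.4, 8.7, 118.0]]
probe_knob 0.97 [418. 253. 494. 352.] [[-13.1, -10.7, 63.8], [-5.4, -1.9, 114.4], [5.8, 8.8, 118.0]]
[315. 306.]
[462. 333.]
[315. 273.]
```

View pics/w2.png

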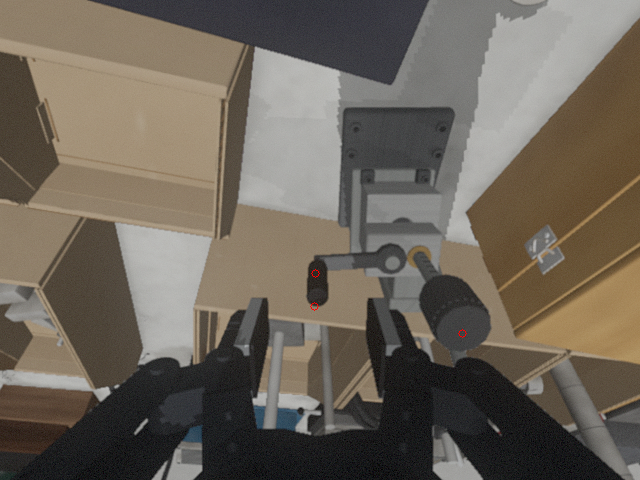

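The peg is at about (316, 290), centred between the open fingers, and the knob at about (455, 310) is clear of them. I'll set the tilt to 25° and move down onto the peg.

```bash
sed -i 's/radians(28)/radians(25)/' plan.py; python3 s.py "peg(1.12,.119)" "peg(1.12)"
```

```text
t 5.075 tcp [ 0.4789 -0.1679  0.3192] grasp L mm [  2.8 -58.7 120.3] F_L [ 0.7 -0.4  0. ] open 0.0427 rot err deg [ 0.69  2.81 -0.1 ]
q [ 0.13  0.22  0.17  2.21 -0.18  0.23  1.74]
peg(1.12,.119) [ 7.5 -2.   2.4]
peg(1.12) [ 21.7  -6.2 -29.3]
```

Emit:
{"api": "play_rows", "payload": {"moves": [{"x": 3.5, "y": -1, "z": 1, "wx": 0.4, "wy": 1.4, "wz": 0, "hand": 0.5}, {"x": 3.5, "y": -1, "z": 1, "wx": 0.4, "wy": 1.4, "wz": 0, "hand": 0.5}, {"x": 3, "y": -1, "z": -6.5, "wx": 0, "wy": 0, "wz": 0, "hand": 0.5}, {"x": 3, "y": -1, "z": -6.5, "wx": 0, "wy": 0, "wz": 0, "hand": 0.5}, {"x": 3, "y": -1, "z": -6.5, "wx": 0, "wy": 0, "wz": 0, "hand": 0.5}, {"x": 3, "y": -1, "z": -6.5, "wx": 0, "wy": 0, "wz": 0, "hand": 0.5}, {"x": 3, "y": -0.5, "z": -6, "wx": 0, "wy": 0, "wz": 0, "hand": 0.5}, {"x": 0, "y": 0, "z": 0, "wx": 0, "wy": 0, "wz": 0, "hand": 0.5}]}}

```text
t: 6.08
tool_pos: [0.5008, -0.1744, 0.2885]
eef_rot: [[-0.87, 0.281, 0.405], [0.256, 0.96, -0.117], [-0.421, 0.002, -0.907]]
wrist_force: [-1.0, -0.0, 0.4]
opening: 0.0428
finger_force: 0.0
```

```bash
python3 s.py "peg(1.12)"; python3 - <<'E'
from h import *
im,d=snapshot("side"); im2,d=snapshot("scene")
cv2.imwrite("pics/c.png",np.hstack([cv2.resize(im[150:430,330:530],(400,560)),cv2.resize(im2[150:430,330:530],(400,560))]))
E
```

```text
t 6.075 tcp [ 0.5008 -0.1744  0.2885] grasp L mm [  2.6 -58.8  82.7] F_L [-0.7 -0.3  0.8] open 0.0428 rot err deg [-0.12 -0.04 -0.09]
q [ 0.16  0.32  0.14  2.16 -0.21  0.24  1.76]
peg(1.12) [-0.2  0.3  1.4]
```

View pics/c.png

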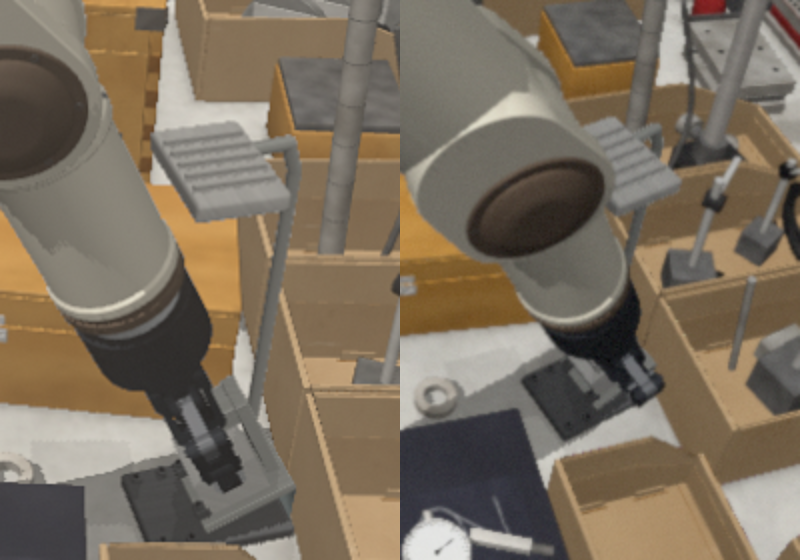

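The gripper sits over the peg and the wrist clears the lamp. Closing now.

Emit:
{"api": "play_rows", "payload": {"moves": [{"x": 0, "y": 0, "z": 0, "wx": 0, "wy": 0, "wz": 0, "hand": 1}, {"x": 0, "y": 0, "z": 0, "wx": 0, "wy": 0, "wz": 0, "hand": 1}, {"x": 0, "y": 0, "z": 0, "wx": 0, "wy": 0, "wz": 0, "hand": 1}, {"x": 0, "y": 0, "z": 0, "wx": 0, "wy": 0, "wz": 0, "hand": 1}, {"x": 0, "y": 0, "z": 0, "wx": 0, "wy": 0, "wz": 0, "hand": 1}], "force": 50}}

```text
t: 6.8
tool_pos: [0.5009, -0.1743, 0.2893]
eef_rot: [[-0.87, 0.281, 0.406], [0.255, 0.96, -0.117], [-0.422, 0.002, -0.906]]
wrist_force: [-1.8, 0.7, 1.9]
opening: 0.0089
finger_force: 48.7
```

```bash
python3 s.py "peg(1.0)"; python3 -c "
from plan import *
ls=np.linspace(1.12,.08,14)
for a,b in zip(ls[:-1],ls[1:]): print(round(b,2),((tcp(peg(b))-tcp(peg(a)))*1000).round(1))"
```

```text
t 6.8 tcp [ 0.5009 -0.1743  0.2893] grasp L mm [  3.1 -58.6  83.3] F_L [-0.9  0.1  2.6] open 0.0089 rot err deg [-0.11  0.02 -0.11]
q [ 0.16  0.32  0.15  2.16 -0.21  0.24  1.76]
peg(1.0) [-4.7  1.5 -1.6]
1.04 [-2.9  0.8 -1.4]
0.96 [-2.9  1.  -1.4]
0.88 [-2.8  1.3 -1.4]
0.8 [-2.7  1.5 -1.4]
0.72 [-2.5  1.7 -1.4]
0.64 [-2.4  2.  -1.3]
0.56 [-2.2  2.2 -1.3]
0.48 [-2.   2.4 -1.2]
0.4 [-1.9  2.5 -1.2]
0.32 [-1.7  2.7 -1.1]
0.24 [-1.4  2.9 -1. ]
0.16 [-1.2  3.  -0.9]
0.08 [-1.   3.1 -0.9]
```

Emit:
{"api": "play_rows", "payload": {"moves": [{"x": -2.9, "y": 0.8, "z": -1.4, "wx": 0, "wy": 0, "wz": 0, "hand": 1}, {"x": -2.9, "y": 1, "z": -1.4, "wx": 0, "wy": 0, "wz": 0, "hand": 1}, {"x": -2.8, "y": 1.3, "z": -1.4, "wx": 0, "wy": 0, "wz": 0, "hand": 1}, {"x": -2.7, "y": 1.5, "z": -1.4, "wx": 0, "wy": 0, "wz": 0, "hand": 1}, {"x": -2.5, "y": 1.7, "z": -1.4, "wx": 0, "wy": 0, "wz": 0, "hand": 1}, {"x": -2.4, "y": 2, "z": -1.3, "wx": 0, "wy": 0, "wz": 0, "hand": 1}, {"x": 0, "y": 0, "z": 0, "wx": 0, "wy": 0, "wz": 0, "hand": 1}]}}

```text
t: 7.68
tool_pos: [0.4841, -0.1662, 0.2807]
eef_rot: [[-0.87, 0.282, 0.405], [0.256, 0.96, -0.117], [-0.421, 0.002, -0.907]]
wrist_force: [-2.5, -2.4, 3.1]
opening: 0.0088
finger_force: 50.1
```

```bash
python3 s.py "peg(.64)"
```

```text
t 7.675 tcp [ 0.4841 -0.1662  0.2807] grasp L mm [-17.4 -55.7  83.3] F_L [-0.3 -3.   3.5] open 0.0088 rot err deg [-0.12 -0.04 -0.06]
q [ 0.15  0.31  0.15  2.2  -0.22  0.2   1.77]
peg(.64) [0.4 0.4 0.9]
```

Emit:
{"api": "play_rows", "payload": {"moves": [{"x": -1.2, "y": 1.9, "z": -0.8, "wx": 0.12, "wy": 0.41, "wz": 0, "hand": 1}, {"x": -1, "y": 2.1, "z": -0.7, "wx": 0.12, "wy": 0.41, "wz": 0, "hand": 1}, {"x": -0.9, "y": 2.2, "z": -0.7, "wx": 0.12, "wy": 0.41, "wz": 0, "hand": 1}, {"x": -0.7, "y": 2.4, "z": -0.6, "wx": 0.12, "wy": 0.41, "wz": 0, "hand": 1}, {"x": -0.4, "y": 2.6, "z": -0.5, "wx": 0.12, "wy": 0.41, "wz": 0, "hand": 1}, {"x": -0.2, "y": 2.7, "z": -0.4, "wx": 0.12, "wy": 0.41, "wz": 0, "hand": 1}, {"x": 0, "y": 2.8, "z": -0.4, "wx": 0.12, "wy": 0.41, "wz": 0, "hand": 1}, {"x": 0, "y": 0, "z": 0, "wx": 0, "wy": 0, "wz": 0, "hand": 1}]}}

```text
t: 8.68
tool_pos: [0.4785, -0.151, 0.2762]
eef_rot: [[-0.89, 0.285, 0.357], [0.265, 0.959, -0.105], [-0.372, 0.001, -0.928]]
wrist_force: [-6.6, -7.1, 4.9]
opening: 0.0088
finger_force: 50.7
```

```bash
sed -i 's/radians(25); zt/radians(22); zt/' plan.py; python3 s.py "peg(.08)" "peg(.08,.14)" "[0,0,.112]" "[0,0,.15]"
```

```text
t 8.675 tcp [ 0.4785 -0.151   0.2762] grasp L mm [-36.5 -43.1  83.6] F_L [-1.8 -8.7  6.3] open 0.0088 rot err deg [-0.09 -0.16  0.14]
q [ 0.07  0.31  0.2   2.21 -0.19  0.25  1.71]
peg(.08) [1.7 1.8 1. ]
peg(.08,.14) [-21.    8.5  51.7]
[0,0,.112] [31.9 35.5 41. ]
[0,0,.15] [16.5 40.  75.4]
```

Emit:
{"api": "play_rows", "payload": {"moves": [{"x": 0, "y": 0, "z": 0, "wx": 0, "wy": 0, "wz": 0, "hand": 0.5}, {"x": 0, "y": 0, "z": 0, "wx": 0, "wy": 0, "wz": 0, "hand": 0.5}, {"x": 0, "y": 0, "z": 0, "wx": 0, "wy": 0, "wz": 0, "hand": 0.5}, {"x": -3, "y": 1, "z": 7, "wx": 0, "wy": 0, "wz": 0, "hand": 0.5}, {"x": -4, "y": 1, "z": 9, "wx": 0, "wy": 0, "wz": 0, "hand": 0.5}, {"x": -4, "y": 1, "z": 9, "wx": 0, "wy": 0, "wz": 0, "hand": 0.5}, {"x": -4, "y": 1, "z": 9, "wx": 0, "wy": 0, "wz": 0, "hand": 0.5}, {"x": -6, "y": 2, "z": 9, "wx": -0.28, "wy": -0.96, "wz": 0, "hand": 0.5}, {"x": -6, "y": 2, "z": 9, "wx": -0.28, "wy": -0.96, "wz": 0, "hand": 0.5}, {"x": -6, "y": 2, "z": 9, "wx": -0.28, "wy": -0.96, "wz": 0, "hand": 0.5}, {"x": -6, "y": 2, "z": 9, "wx": -0.28, "wy": -0.96, "wz": 0, "hand": 0.5}, {"x": 0, "y": 0, "z": 0, "wx": 0, "wy": 0, "wz": 0, "hand": 0.5}]}}

```text
t: 10.18
tool_pos: [0.441, -0.1371, 0.3476]
eef_rot: [[-0.862, 0.28, 0.423], [0.253, 0.96, -0.121], [-0.44, 0.002, -0.898]]
wrist_force: [0.1, 1.1, -0.8]
opening: 0.0428
finger_force: 0.0
```

```bash
sed -i 's/radians(22); zt/radians(26); zt/' plan.py; sed -i 's#pics/w2.png#pics/w3.png#' w.py; python3 w.py;  python3 s.py "[0,0,.15]" "[0,0,.112]"
```

```text
t 10.175 tcp [ 0.441  -0.1371  0.3476] grasp L mm [-31.  -39.7 164.9] F_L [-0.6  1.1 -0.6] open 0.0428 rot err deg [-0.11  0.12 -0.13]
q [-0.06  0.09  0.31  2.28 -0.04  0.32  1.56]
to peg+60 [ 32.9 -29.1  -4.5]
lever_grip 0.63 [304. 233. 363. 287.] [[-38.9, -45.4, 50.3], [-19.2, -29.7, 52.4], [2.5, -11.0, 88.0]]
probe_knob 0.88 [363. 276. 406. 319.] [[-13.2, -10.5, 54.0], [-11.0, 0.8, 91.0], [-2.5, 9.1, 107.1]]
[284. 316.]
[388. 336.]
[288. 290.]
t 10.325 tcp [ 0.4413 -0.1372  0.3467] grasp L mm [-31.2 -39.8 164. ] F_L [-1.1  0.   0.9] open 0.0429 rot err deg [-0.11  0.01 -0.12]
q [-0.06  0.1   0.31  2.27 -0.04  0.32  1.57]
[0,0,.15] [44.1 29.   0.5]
[0,0,.112] [ 59.5  24.4 -33.9]
```

View pics/w3.png

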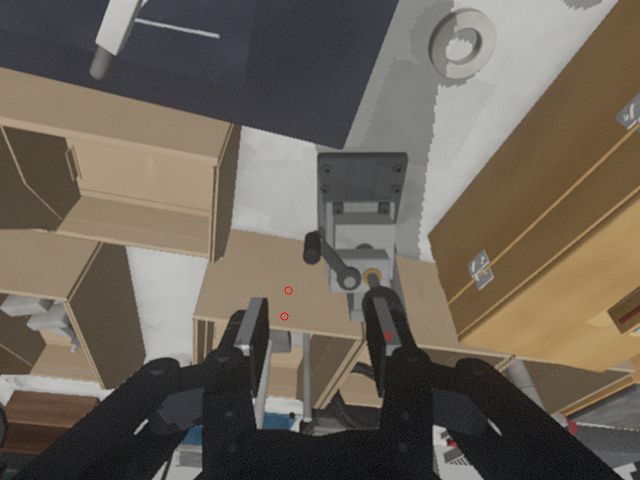

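The lever is now swung to free at about (312, 245), and the knob is behind the right finger at about (385, 300). Moving over the knob.

Emit:
{"api": "play_rows", "payload": {"moves": [{"x": 0, "y": 7, "z": 1, "wx": 0, "wy": 0, "wz": 0, "hand": 0.45}, {"x": 0, "y": 7, "z": 0, "wx": 0, "wy": 0, "wz": 0, "hand": 0.45}, {"x": 8, "y": 7, "z": 0, "wx": 0, "wy": 0, "wz": 0, "hand": 0.45}, {"x": 9, "y": 8, "z": 0, "wx": 0, "wy": 0, "wz": 0, "hand": 0.45}, {"x": 9, "y": 0, "z": 0, "wx": 0, "wy": 0, "wz": 0, "hand": 0.45}, {"x": 9, "y": 0, "z": 0, "wx": 0, "wy": 0, "wz": 0, "hand": 0.45}, {"x": 9, "y": 0, "z": 0, "wx": 0, "wy": 0, "wz": 0, "hand": 0.45}, {"x": 0, "y": 0, "z": 0, "wx": 0, "wy": 0, "wz": 0, "hand": 0.45}, {"x": 0, "y": 0, "z": 0, "wx": 0, "wy": 0, "wz": 0, "hand": 0.45}]}}

```text
t: 11.45
tool_pos: [0.485, -0.1085, 0.3476]
eef_rot: [[-0.863, 0.281, 0.42], [0.254, 0.96, -0.121], [-0.438, 0.002, -0.899]]
wrist_force: [0.3, 0.8, -0.1]
opening: 0.0469
finger_force: 0.0
```

```bash
sed -i 's#pics/w3.png#pics/w4.png#' w.py; python3 w.py;  python3 s.py "[0,0,.112]"
```

```text
t 11.45 tcp [ 0.485  -0.1085  0.3476] grasp L mm [ -0.4  -0.  150.5] F_L [ 0.   0.8 -0.1] open 0.0469 rot err deg [-0.11 -0.02 -0.09]
q [-0.13  0.16  0.3   2.2   0.03  0.34  1.42]
to peg+60 [-11.1 -57.7  -4.5]
lever_grip 0.83 [227. 191. 309. 258.] [[-38.8, -44.0, 50.2], [-20.7, -31.0, 52.2], [3.1, -10.3, 88.1]]
lever_grip 0.27 [227. 116. 384. 427.] [[-73.0, -35.9, -49.3], [-15.3, 2.7, -0.1], [79.5, 38.1, 108.8]]
probe_knob 0.93 [295. 240. 344. 310.] [[-12.7, -8.8, 56.1], [-5.3, 1.2, 108.3], [6.9, 10.9, 109.8]]
probe_knob 0.48 [228. 190. 303. 260.] [[-38.8, -44.0, 49.7], [-19.9, -30.3, 52.2], [2.5, -10.3, 88.1]]
[208. 282.]
[316. 300.]
[223. 258.]
t 11.6 tcp [ 0.4849 -0.1084  0.3477] grasp L mm [-3.000e-01  1.000e-01  1.506e+02] F_L [-1.3 -0.9  0.5] open 0.0471 rot err deg [-0.12  0.   -0.1 ]
q [-0.13  0.16  0.3   2.2   0.03  0.34  1.42]
[0,0,.112] [ 16.   -4.4 -34.9]
```

View pics/w4.png

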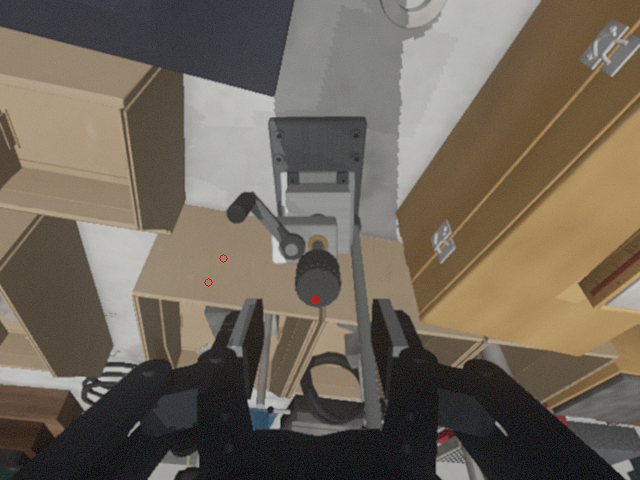

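The knob at (318, 280) is centred between the fingers. Its top is now at about 110 mm, so the probe has slid down about 8 mm and the tip is near the mouth. Descending to grip it near the top with light force.

Emit:
{"api": "play_rows", "payload": {"moves": [{"x": 3.2, "y": -1, "z": -7, "wx": 0, "wy": 0, "wz": 0, "hand": 0.45}, {"x": 3.2, "y": -1, "z": -7, "wx": 0, "wy": 0, "wz": 0, "hand": 0.45}, {"x": 3.2, "y": -0.7, "z": -7, "wx": 0, "wy": 0, "wz": 0, "hand": 0.45}, {"x": 3.2, "y": -0.7, "z": -7, "wx": 0, "wy": 0, "wz": 0, "hand": 0.45}, {"x": 3.2, "y": -0.7, "z": -7, "wx": 0, "wy": 0, "wz": 0, "hand": 0.45}, {"x": 3.2, "y": -0.7, "z": -7, "wx": 0, "wy": 0, "wz": 0, "hand": 0.45}, {"x": 0, "y": 0, "z": 0, "wx": 0, "wy": 0, "wz": 0, "hand": 0.45}, {"x": 0, "y": 0, "z": 0, "wx": 0, "wy": 0, "wz": 0, "hand": 1}, {"x": 0, "y": 0, "z": 0, "wx": 0, "wy": 0, "wz": 0, "hand": 1}, {"x": 0, "y": 0, "z": 0, "wx": 0, "wy": 0, "wz": 0, "hand": 1}, {"x": 0, "y": 0, "z": 0, "wx": 0, "wy": 0, "wz": 0, "hand": 1}], "force": 20}}

```text
t: 12.98
tool_pos: [0.5043, -0.1137, 0.3059]
eef_rot: [[-0.862, 0.282, 0.421], [0.254, 0.959, -0.122], [-0.438, 0.002, -0.899]]
wrist_force: [-0.5, -3.4, 1.4]
opening: 0.0221
finger_force: 21.5
```

```bash
python3 s.py "[0,0,.103]"
```

```text
t 12.975 tcp [ 0.5043 -0.1137  0.3059] grasp L mm [  0.3   0.4 104.3] F_L [ 1.  -3.4  1.1] open 0.0221 rot err deg [-0.09  0.02 -0.05]
q [-0.07  0.27  0.25  2.19 -0.04  0.24  1.48]
[0,0,.103] [ 0.2 -0.2 -1.3]
```

Emit:
{"api": "play_rows", "payload": {"moves": [{"x": 0.4, "y": -0.12, "z": -0.9, "wx": 0, "wy": 0, "wz": 0, "hand": 1}, {"x": 0.4, "y": -0.12, "z": -0.9, "wx": 0, "wy": 0, "wz": 0, "hand": 1}, {"x": 0.4, "y": -0.12, "z": -0.9, "wx": 0, "wy": 0, "wz": 0, "hand": 1}, {"x": 0.4, "y": -0.12, "z": -0.9, "wx": 0, "wy": 0, "wz": 0, "hand": 1}, {"x": 0.4, "y": -0.12, "z": -0.9, "wx": 0, "wy": 0, "wz": 0, "hand": 1}, {"x": 0.4, "y": -0.12, "z": -0.9, "wx": 0, "wy": 0, "wz": 0, "hand": 1}, {"x": 0.4, "y": -0.12, "z": -0.9, "wx": 0, "wy": 0, "wz": 0, "hand": 1}, {"x": 0.4, "y": -0.12, "z": -0.9, "wx": 0, "wy": 0, "wz": 0, "hand": 1}]}}

```text
t: 13.98
tool_pos: [0.5076, -0.1146, 0.2986]
eef_rot: [[-0.862, 0.282, 0.421], [0.254, 0.96, -0.122], [-0.438, 0.002, -0.899]]
wrist_force: [-2.1, -3.8, 1.7]
opening: 0.022
finger_force: 21.6
```

```bash
python3 s.py
```

```text
t 13.975 tcp [ 0.5076 -0.1146  0.2986] grasp L mm [ 0.3  0.5 96.2] F_L [-0.2 -4.3  2. ] open 0.022 rot err deg [-0.1   0.02 -0.06]
q [-0.06  0.29  0.24  2.18 -0.05  0.23  1.49]
```

Emit:
{"api": "play_rows", "payload": {"moves": [{"x": 0.4, "y": -0.12, "z": -0.9, "wx": 0, "wy": 0, "wz": 0, "hand": 1}, {"x": 0.4, "y": -0.12, "z": -0.9, "wx": 0, "wy": 0, "wz": 0, "hand": 1}, {"x": 0.4, "y": -0.12, "z": -0.9, "wx": 0, "wy": 0, "wz": 0, "hand": 1}]}}

```text
t: 14.35
tool_pos: [0.5088, -0.1149, 0.2959]
eef_rot: [[-0.862, 0.282, 0.421], [0.254, 0.96, -0.122], [-0.438, 0.002, -0.899]]
wrist_force: [-1.6, -4.2, 2.5]
opening: 0.0219
finger_force: 21.6
```

Emit:
{"api": "play_rows", "payload": {"moves": [{"x": 0.4, "y": -0.12, "z": -0.9, "wx": 0, "wy": 0, "wz": 0, "hand": 1}, {"x": 0.4, "y": -0.12, "z": -0.9, "wx": 0, "wy": 0, "wz": 0, "hand": 1}]}}

```text
t: 14.6
tool_pos: [0.5096, -0.1151, 0.2943]
eef_rot: [[-0.862, 0.282, 0.421], [0.254, 0.96, -0.122], [-0.438, 0.002, -0.899]]
wrist_force: [-6.9, -3.6, 8.9]
opening: 0.022
finger_force: 22.4
```

Emit:
{"api": "play_rows", "payload": {"moves": [{"x": 0.2, "y": -0.06, "z": -0.45, "wx": 0, "wy": 0, "wz": 0, "hand": 1}, {"x": 0, "y": 0, "z": 0, "wx": 0, "wy": 0, "wz": 0, "hand": 1}]}}

```text
t: 14.85
tool_pos: [0.5097, -0.1152, 0.2941]
eef_rot: [[-0.862, 0.282, 0.421], [0.254, 0.959, -0.122], [-0.438, 0.002, -0.899]]
wrist_force: [-6.5, -3.3, 7.7]
opening: 0.0221
finger_force: 22.3
```

```bash
python3 s.py
```

```text
t 14.85 tcp [ 0.5097 -0.1152  0.2941] grasp L mm [ 0.4  0.5 91.2] F_L [-1.6 -5.   9.2] open 0.0221 rot err deg [-0.11  0.04 -0.05]
q [-0.05  0.3   0.23  2.18 -0.06  0.22  1.49]
```

Emit:
{"api": "play_rows", "payload": {"moves": [{"x": 0.2, "y": -0.06, "z": -0.45, "wx": 0, "wy": 0, "wz": 0, "hand": 1}, {"x": 0.2, "y": -0.06, "z": -0.45, "wx": 0, "wy": 0, "wz": 0, "hand": 1}]}}

```text
t: 15.1
tool_pos: [0.5098, -0.1153, 0.2938]
eef_rot: [[-0.862, 0.282, 0.421], [0.254, 0.959, -0.122], [-0.438, 0.002, -0.899]]
wrist_force: [-15.0, -1.6, 20.1]
opening: 0.0222
finger_force: 23.5
```

```bash
python3 s.py
```

```text
t 15.1 tcp [ 0.5098 -0.1153  0.2938] grasp L mm [ 0.4  0.5 90.8] F_L [-4.1 -5.7 24.1] open 0.0222 rot err deg [-0.13  0.04 -0.05]
q [-0.05  0.3   0.23  2.18 -0.06  0.22  1.49]
```

Emit:
{"api": "play_rows", "payload": {"moves": [{"x": -0.3, "y": 0.1, "z": 0.7, "wx": 0, "wy": 0, "wz": 0, "hand": 1}, {"x": 0, "y": 0, "z": 0, "wx": 0, "wy": 0, "wz": 0, "hand": 1}, {"x": 0, "y": 0, "z": 0, "wx": 0, "wy": 0, "wz": 0, "hand": 0.45}, {"x": 0, "y": 0, "z": 0, "wx": 0, "wy": 0, "wz": 0, "hand": 0.45}, {"x": 0, "y": 0, "z": 0, "wx": 0, "wy": 0, "wz": 0, "hand": 0.45}, {"x": -2, "y": 0.6, "z": 4.5, "wx": 0, "wy": 0, "wz": 0, "hand": 0.45}, {"x": -4, "y": 1.1, "z": 9, "wx": 0, "wy": 0, "wz": 0, "hand": 0.45}, {"x": -4, "y": 1.1, "z": 9, "wx": 0, "wy": 0, "wz": 0, "hand": 0.45}, {"x": -4, "y": 1.1, "z": 9, "wx": 0, "wy": 0, "wz": 0, "hand": 0.45}, {"x": -4, "y": 1.1, "z": 9, "wx": 0, "wy": 0, "wz": 0, "hand": 0.45}, {"x": -4, "y": 1.1, "z": 9, "wx": 0, "wy": 0, "wz": 0, "hand": 0.45}, {"x": -4, "y": 1.1, "z": 9, "wx": 0, "wy": 0, "wz": 0, "hand": 0.45}, {"x": 0, "y": 0, "z": 0, "wx": 0, "wy": 0, "wz": 0, "hand": 0.45}]}}

```text
t: 16.73
tool_pos: [0.484, -0.1074, 0.3528]
eef_rot: [[-0.862, 0.28, 0.422], [0.253, 0.96, -0.121], [-0.44, 0.002, -0.898]]
wrist_force: [0.6, -0.1, 0.7]
opening: 0.0476
finger_force: 0.0
```

```bash
sed -i 's#pics/w4.png#pics/w5.png#' w.py; python3 w.py;  python3 s.py "[-.036,-.043,.14]"
```

```text
t 16.725 tcp [ 0.484  -0.1074  0.3528] grasp L mm [  1.1   0.9 155.8] F_L [0.9 0.1 0.4] open 0.0476 rot err deg [-0.12  0.11 -0.13]
q [-0.14  0.15  0.31  2.2   0.03  0.35  1.41]
to peg+60 [-10.1 -58.8  -9.7]
lever_grip 0.55 [226. 189. 308. 253.] [[-38.7, -44.5, 49.3], [-20.9, -31.2, 52.2], [2.4, -11.5, 88.1]]
probe_knob 0.9 [298. 236. 340. 290.] [[-12.6, -8.7, 74.1], [-5.4, 1.1, 95.5], [7.0, 11.1, 96.8]]
[209. 275.]
[314. 292.]
[223. 253.]
t 16.875 tcp [ 0.4839 -0.1074  0.3518] grasp L mm [  0.3   0.8 154.8] F_L [ 0.1 -0.2  0.1] open 0.0472 rot err deg [-0.11  0.   -0.12]
q [-0.14  0.15  0.31  2.2   0.03  0.35  1.41]
[-.036,-.043,.14] [-37.9 -34.  -28.8]
```

```bash
sed -i 's/radians(26); zt/radians(22); zt/' plan.py;  python3 s.py "[-.036,-.043,.15]" "[-.036,-.043,.084]"
```

```text
t 16.875 tcp [ 0.4839 -0.1074  0.3518] grasp L mm [  0.3   0.8 154.8] F_L [ 0.1 -0.2  0.1] open 0.0472 rot err deg [ 1.01  3.84 -0.12]
q [-0.14  0.15  0.31  2.2   0.03  0.35  1.41]
[-.036,-.043,.15] [-32.4 -35.6 -15.3]
[-.036,-.043,.084] [ -5.7 -43.5 -75.2]
```

Emit:
{"api": "play_rows", "payload": {"moves": [{"x": -8, "y": 0, "z": 0, "wx": 0, "wy": 0, "wz": 0, "hand": 0.5}, {"x": -8, "y": 0, "z": 0, "wx": 0, "wy": 0, "wz": 0, "hand": 0.5}, {"x": -8, "y": -9, "z": 0, "wx": 0, "wy": 0, "wz": 0, "hand": 0.5}, {"x": -8, "y": -9, "z": 0, "wx": 0, "wy": 0, "wz": 0, "hand": 0.5}, {"x": 0, "y": -9, "z": -4, "wx": 0.25, "wy": 0.96, "wz": 0, "hand": 0.5}, {"x": 0, "y": -9, "z": -4, "wx": 0.25, "wy": 0.96, "wz": 0, "hand": 0.5}, {"x": 0, "y": 0, "z": -4, "wx": 0.25, "wy": 0.96, "wz": 0, "hand": 0.5}, {"x": 0, "y": 0, "z": -4, "wx": 0.25, "wy": 0.96, "wz": 0, "hand": 0.5}, {"x": 4, "y": -1.1, "z": -9, "wx": 0, "wy": 0, "wz": 0, "hand": 0.5}, {"x": 4, "y": -1.1, "z": -9, "wx": 0, "wy": 0, "wz": 0, "hand": 0.5}, {"x": 4, "y": -1.1, "z": -9, "wx": 0, "wy": 0, "wz": 0, "hand": 0.5}, {"x": 0, "y": 0, "z": 0, "wx": 0, "wy": 0, "wz": 0, "hand": 0.5}]}}

```text
t: 18.38
tool_pos: [0.4639, -0.1468, 0.3078]
eef_rot: [[-0.891, 0.281, 0.358], [0.26, 0.96, -0.105], [-0.373, -0.0, -0.928]]
wrist_force: [0.3, 0.4, 0.3]
opening: 0.043
finger_force: 0.0
```

```bash
python3 w.py;  python3 s.py "[-.036,-.043,.084]"
```

```text
t 18.375 tcp [ 0.4639 -0.1468  0.3078] grasp L mm [-36.7 -43.  118.6] F_L [0.3 0.5 0.2] open 0.043 rot err deg [-0.   -0.1  -0.11]
q [ 0.01  0.23  0.27  2.22 -0.15  0.32  1.68]
to peg+60 [ 19.5 -22.3  39.7]
lever_grip 0.59 [306. 276. 367. 339.] [[-39.0, -45.9, 50.1], [-26.0, -33.7, 53.1], [1.7, -15.7, 88.2]]
probe_knob 0.38 [373. 286. 381. 293.] [[-5.3, -2.0, -8.9], [-4.7, 0.5, -3.6], [-2.9, 3.3, 2.5]]
[284. 383.]
[416. 415.]
[289. 345.]
t 18.525 tcp [ 0.464  -0.1469  0.3089] grasp L mm [-35.8 -43.1 119.5] F_L [ 0.9  0.4 -0.6] open 0.0427 rot err deg [ 0.01  0.01 -0.1 ]
q [ 0.01  0.23  0.27  2.22 -0.15  0.32  1.68]
[-.036,-.043,.084] [ 14.3  -4.  -32.3]
```

View pics/w5.png

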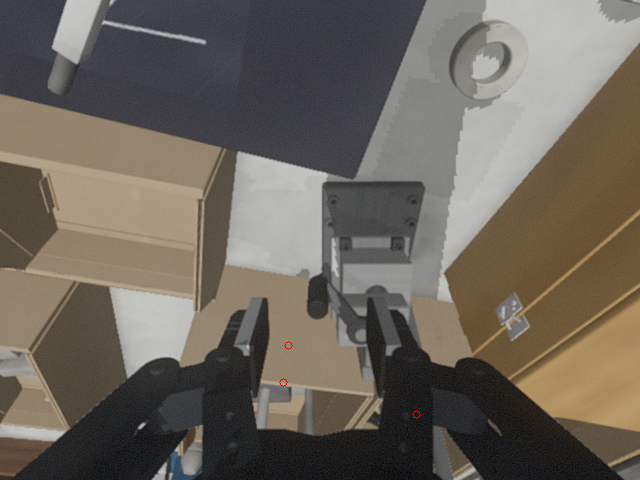

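The peg at (317, 297) is centred between the fingers. Descending and gripping.

Emit:
{"api": "play_rows", "payload": {"moves": [{"x": 3, "y": -0.8, "z": -6.5, "wx": 0, "wy": 0, "wz": 0, "hand": 0.5}, {"x": 3, "y": -0.8, "z": -6.5, "wx": 0, "wy": 0, "wz": 0, "hand": 0.5}, {"x": 3, "y": -0.8, "z": -6.5, "wx": 0, "wy": 0, "wz": 0, "hand": 0.5}, {"x": 3, "y": -0.8, "z": -6.5, "wx": 0, "wy": 0, "wz": 0, "hand": 0.5}, {"x": 2.4, "y": -0.8, "z": -6, "wx": 0, "wy": 0, "wz": 0, "hand": 0.5}, {"x": 0, "y": 0, "z": 0, "wx": 0, "wy": 0, "wz": 0, "hand": 0.5}, {"x": 0, "y": 0, "z": 0, "wx": 0, "wy": 0, "wz": 0, "hand": 1}, {"x": 0, "y": 0, "z": 0, "wx": 0, "wy": 0, "wz": 0, "hand": 1}, {"x": 0, "y": 0, "z": 0, "wx": 0, "wy": 0, "wz": 0, "hand": 1}, {"x": 0, "y": 0, "z": 0, "wx": 0, "wy": 0, "wz": 0, "hand": 1}, {"x": 0, "y": 0, "z": 0, "wx": 0, "wy": 0, "wz": 0, "hand": 1}], "force": 60}}

```text
t: 19.9
tool_pos: [0.4783, -0.1509, 0.2771]
eef_rot: [[-0.89, 0.281, 0.36], [0.261, 0.96, -0.105], [-0.375, -0.0, -0.927]]
wrist_force: [-2.2, -0.6, 4.7]
opening: 0.0086
finger_force: 58.7
```

```bash
python3 s.py "peg(.1)"; python3 -c "
from plan import *
import plan
def T(l,t):
    t=np.radians(t); z=Rs@[np.sin(t),0,-np.cos(t)]; return L2w(peg(l))-.155*z
ls=np.linspace(.1,1.14,14); ts=np.linspace(22,25,14)
for i in range(13): print(round(ls[i+1],2),((T(ls[i+1],ts[i+1])-T(ls[i],ts[i]))*1000).round(1))"
```

```text
t 19.9 tcp [ 0.4783 -0.1509  0.2771] grasp L mm [-35.7 -42.9  84.4] F_L [ 0.3 -1.1  5. ] open 0.0086 rot err deg [ 0.01  0.02 -0.09]
q [ 0.06  0.31  0.21  2.21 -0.21  0.25  1.73]
peg(.1) [2.1 0.9 0.3]
0.18 [ 0.5 -2.9  0.6]
0.26 [ 0.7 -2.8  0.7]
0.34 [ 0.9 -2.7  0.8]
0.42 [ 1.2 -2.5  0.9]
0.5 [ 1.4 -2.3  0.9]
0.58 [ 1.5 -2.2  1. ]
0.66 [ 1.7 -2.   1. ]
0.74 [ 1.9 -1.7  1.1]
0.82 [ 2.  -1.5  1.1]
0.9 [ 2.1 -1.3  1.1]
0.98 [ 2.3 -1.   1.2]
1.06 [ 2.3 -0.8  1.2]
1.14 [ 2.4 -0.5  1.2]
```

Emit:
{"api": "play_rows", "payload": {"moves": [{"x": 0.6, "y": -2.9, "z": 0.6, "wx": -0.065, "wy": -0.22, "wz": 0, "hand": 1}, {"x": 0.8, "y": -2.8, "z": 0.7, "wx": -0.065, "wy": -0.22, "wz": 0, "hand": 1}, {"x": 1, "y": -2.7, "z": 0.8, "wx": -0.065, "wy": -0.22, "wz": 0, "hand": 1}, {"x": 1.3, "y": -2.5, "z": 0.9, "wx": -0.065, "wy": -0.22, "wz": 0, "hand": 1}, {"x": 1.5, "y": -2.3, "z": 0.9, "wx": -0.065, "wy": -0.22, "wz": 0, "hand": 1}, {"x": 1.6, "y": -2.2, "z": 1, "wx": -0.065, "wy": -0.22, "wz": 0, "hand": 1}, {"x": 1.8, "y": -2, "z": 1, "wx": -0.065, "wy": -0.22, "wz": 0, "hand": 1}, {"x": 2, "y": -1.7, "z": 1.1, "wx": -0.065, "wy": -0.22, "wz": 0, "hand": 1}, {"x": 0, "y": 0, "z": 0, "wx": 0, "wy": 0, "wz": 0, "hand": 1}]}}

```text
t: 21.02
tool_pos: [0.486, -0.1665, 0.282]
eef_rot: [[-0.883, 0.275, 0.38], [0.254, 0.961, -0.107], [-0.394, 0.002, -0.919]]
wrist_force: [-14.8, 9.7, 12.5]
opening: 0.0082
finger_force: 60.5
```

```bash
sed -i 's/radians(22); zt/radians(23.84); zt/' plan.py; python3 s.py "peg(.74)"
```

```text
t 21.025 tcp [ 0.486  -0.1665  0.282 ] grasp L mm [-19.7 -55.   83.7] F_L [-10.1   5.1  18.5] open 0.0082 rot err deg [-0.27 -0.56 -0.43]
q [ 0.12  0.31  0.18  2.19 -0.23  0.25  1.79]
peg(.74) [ 4.2 -2.6  2.6]
```

Emit:
{"api": "play_rows", "payload": {"moves": [{"x": 2, "y": -1.5, "z": 1.1, "wx": -0.065, "wy": -0.22, "wz": 0, "hand": 1}, {"x": 2.1, "y": -1.3, "z": 1.1, "wx": -0.065, "wy": -0.22, "wz": 0, "hand": 1}, {"x": 2.3, "y": -1, "z": 1.2, "wx": -0.065, "wy": -0.22, "wz": 0, "hand": 1}, {"x": 2.3, "y": -0.8, "z": 1.2, "wx": -0.065, "wy": -0.22, "wz": 0, "hand": 1}, {"x": 0, "y": 0, "z": 0, "wx": 0, "wy": 0, "wz": 0, "hand": 1}]}}

```text
t: 21.65
tool_pos: [0.4944, -0.1724, 0.2866]
eef_rot: [[-0.876, 0.278, 0.394], [0.254, 0.961, -0.113], [-0.409, 0.001, -0.912]]
wrist_force: [-15.4, 6.1, 11.6]
opening: 0.0083
finger_force: 60.6
```

```bash
sed -i 's/radians(23.84); zt/radians(24.8); zt/' plan.py; python3 s.py "peg(1.06)" "peg(1.134)"
```

```text
t 21.65 tcp [ 0.4944 -0.1724  0.2866] grasp L mm [ -6.4 -58.6  83.8] F_L [-10.    1.5  17.5] open 0.0083 rot err deg [-0.23 -0.59 -0.29]
q [ 0.14  0.32  0.17  2.17 -0.24  0.24  1.79]
peg(1.06) [ 4.5 -1.2  2.5]
peg(1.134) [ 7.2 -1.9  3.8]
```

Emit:
{"api": "play_rows", "payload": {"moves": [{"x": 2.2, "y": -0.6, "z": 1.3, "wx": 0, "wy": 0, "wz": 0, "hand": 1}, {"x": 2.2, "y": -0.6, "z": 1.3, "wx": 0, "wy": 0, "wz": 0, "hand": 1}, {"x": 2.2, "y": -0.6, "z": 1.3, "wx": 0, "wy": 0, "wz": 0, "hand": 1}, {"x": 0, "y": 0, "z": 0, "wx": 0, "wy": 0, "wz": 0, "hand": 1}]}}

```text
t: 22.15
tool_pos: [0.5024, -0.1749, 0.2907]
eef_rot: [[-0.875, 0.279, 0.397], [0.254, 0.96, -0.115], [-0.413, 0.0, -0.911]]
wrist_force: [-6.3, 3.5, 2.1]
opening: 0.0086
finger_force: 59.8
```

```bash
python3 s.py "peg(1.134)"
```

```text
t 22.15 tcp [ 0.5024 -0.1749  0.2907] grasp L mm [  3.5 -58.9  83.9] F_L [-5.5  1.6  4.9] open 0.0086 rot err deg [-0.13 -0.4  -0.24]
q [ 0.13  0.32  0.18  2.15 -0.23  0.26  1.79]
peg(1.134) [-0.8  0.6 -0.3]
```

Emit:
{"api": "play_rows", "payload": {"moves": [{"x": 1.6, "y": -0.5, "z": 0.8, "wx": 0, "wy": 0, "wz": 0, "hand": 1}, {"x": 1.6, "y": -0.5, "z": 0.8, "wx": 0, "wy": 0, "wz": 0, "hand": 1}, {"x": 0, "y": 0, "z": 0, "wx": 0, "wy": 0, "wz": 0, "hand": 1}]}}

```text
t: 22.52
tool_pos: [0.5042, -0.1755, 0.2913]
eef_rot: [[-0.876, 0.278, 0.393], [0.254, 0.96, -0.113], [-0.409, 0.0, -0.913]]
wrist_force: [-11.5, 3.9, 3.9]
opening: 0.0087
finger_force: 60.3
```

```bash
python3 s.py "peg(1.134)"
```

```text
t 22.525 tcp [ 0.5042 -0.1755  0.2913] grasp L mm [  4.8 -58.9  83.7] F_L [-9.4  0.5  8.7] open 0.0087 rot err deg [-0.21 -0.63 -0.26]
q [ 0.13  0.33  0.18  2.14 -0.23  0.26  1.79]
peg(1.134) [-2.6  1.2 -1. ]
```

Emit:
{"api": "play_rows", "payload": {"moves": [{"x": -1.2, "y": 0.4, "z": -0.2, "wx": 0, "wy": 0, "wz": 0, "hand": 1}, {"x": 0, "y": 0, "z": 0, "wx": 0, "wy": 0, "wz": 0, "hand": 0.5}, {"x": 0, "y": 0, "z": 0, "wx": 0, "wy": 0, "wz": 0, "hand": 0.5}, {"x": 0, "y": 0, "z": 0, "wx": 0, "wy": 0, "wz": 0, "hand": 0.5}, {"x": 0, "y": 0, "z": 0, "wx": 0, "wy": 0, "wz": 0, "hand": 0.5}, {"x": -2, "y": 0.6, "z": 4.5, "wx": 0, "wy": 0, "wz": 0, "hand": 0.5}, {"x": -4, "y": 1.1, "z": 9, "wx": 0, "wy": 0, "wz": 0, "hand": 0.5}, {"x": -4, "y": 1.1, "z": 9, "wx": 0, "wy": 0, "wz": 0, "hand": 0.5}, {"x": -4, "y": 1.1, "z": 9, "wx": 0, "wy": 0, "wz": 0, "hand": 0.5}, {"x": -4, "y": 1.1, "z": 9, "wx": 0, "wy": 0, "wz": 0, "hand": 0.5}, {"x": -4, "y": 1.1, "z": 9, "wx": 0, "wy": 0, "wz": 0, "hand": 0.5}, {"x": -4, "y": 1.1, "z": 9, "wx": 0, "wy": 0, "wz": 0, "hand": 0.5}, {"x": -8, "y": 2.5, "z": 6, "wx": 0, "wy": 0, "wz": 0, "hand": 0.5}, {"x": -8, "y": 2.5, "z": 6, "wx": 0, "wy": 0, "wz": 0, "hand": 0.5}, {"x": 0, "y": 0, "z": 0, "wx": 0, "wy": 0, "wz": 0, "hand": 0.5}, {"x": 0, "y": 0, "z": 0, "wx": 0, "wy": 0, "wz": 0, "hand": 0.5}]}}

```text
t: 24.52
tool_pos: [0.4643, -0.1646, 0.3643]
eef_rot: [[-0.871, 0.281, 0.402], [0.255, 0.96, -0.118], [-0.419, -0.0, -0.908]]
wrist_force: [-0.1, 0.4, -0.2]
opening: 0.0429
finger_force: 0.0
```

```bash
sed -i 's#pics/w5.png#pics/w6.png#' w.py; python3 w.py; python3 - <<'E'
from plan import *
st=read_state(); im,d=snapshot("wrist")
for q in masks_of("wrist","probe_knob")[:1]:
    P=w2L(mask_pts("wrist",q["mask"],d,st)); print("knob top z",np.median(P[P[:,2]>.09][:,2]) if (P[:,2]>.09).any() else P[:,2].max())
for q in masks_of("wrist","lever_grip")[:1]:
    P=w2L(mask_pts("wrist",q["mask"],d,st)); P=P[abs(P[:,2]-.088)<.003] if 0 else P[P[:,2]>.07]; print("peg",P.mean(0)*1000,len(P))
E
```

```text
t 24.525 tcp [ 0.4643 -0.1646  0.3643] grasp L mm [-1.000e-01 -6.000e+01  1.673e+02] F_L [-0.3  0.3 -0.1] open 0.0429 rot err deg [ 0.   -0.02 -0.11]
q [ 0.03  0.13  0.28  2.18 -0.1   0.4   1.67]
to peg+60 [ 12.5  -2.4 -19.8]
lever_grip 0.63 [311. 230. 396. 268.] [[-6.7, -61.2, 50.1], [-2.5, -39.9, 52.2], [3.9, -11.0, 87.8]]
lever_grip 0.23 [309. 117. 484. 479.] [[-73.5, -39.3, -49.6], [-14.0, -5.2, -0.0], [66.1, 34.7, 96.0]]
probe_knob 0.62 [394. 234. 441. 286.] [[-12.5, -10.2, 73.6], [-4.6, -1.7, 95.5], [7.1, 8.9, 97.0]]
[318. 271.]
[430. 285.]
[318. 251.]
knob top z 0.09607354380368519
```

View pics/w6.png

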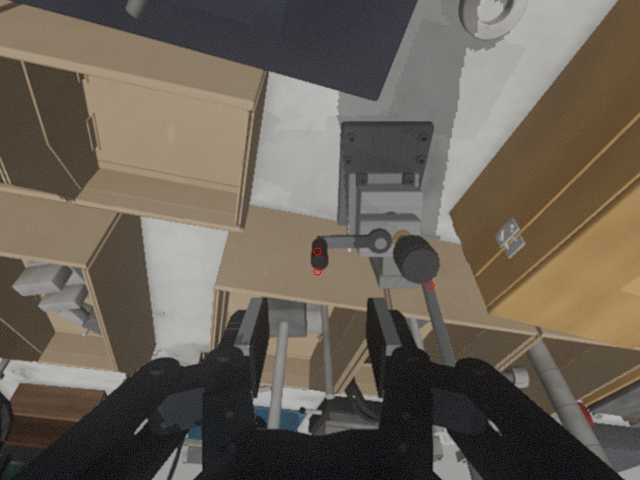

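The peg at (319, 252) sits on the locked overlay. The knob top is still at 96 mm, the height it had with the tip on the bottom, and the gripper is clear of everything.

```bash
python3 -c "from rig import close_job; print(close_job())"
```

```text
the job is handed in; nothing more can be done
None
```

I freed the lever, lowered the probe until it stood firm on the bore bottom (about 24 N axial at the wrist), relocked the lever against its stop, let go, and handed the job in; no verdict came back.

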